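Clamp a capacitor can in the test jig and start the test

TASK

Test the long capacitor can from the wooden rack: lift the sprung clamp bar of the jig out of its slot and turn it aside, lay the long can in the V cradle with its two screw terminals towards the brown contact block, then turn the bar back and lower it gently onto the can so that it rests across it in its slot. Then tilt the sprung stick on the control box fully over towards the dial, hold it there for about a second and let it return to centre. Do not let the can fall or the bar snap down, and leave the short can and the other things on the bench where they are.

Things in the scene. Friction and masses are not known exactly. Their poses are not given: they have to be found in the camera images.
- can_center (a point): Centre of the long capacitor can: a plain aluminium cylinder 110 mm long, 44 mm in diameter, 0.15 to 0.3 kg, lying loose on its side in either place of the wooden rack. Its x axis is the can's axis and points to the end with two brass screw terminals (10 mm studs beyond the 110 mm).
- can_terminals (a point): Point between the two terminal studs of the long can, 60 mm from its centre along its axis.
- seat (a point): Where the long can's centre is when it lies home in the jig's V cradle, 61 mm above the bench. The can's axis then lies along this frame's y axis, its terminals towards -y, where the brown contact block stands (face 75 mm from here, top 80 mm above the bench). z is up. A low stop (top 50 mm above the bench) stands 64 mm away at +y.
- clamp_pivot (a point): Fixed point on the vertical axis about which the clamp bar turns: 90 mm from the seat along the seat's +x, 110 mm above the bench. A grey forked post (40 x 52 mm, top 111 mm above the bench) stands round it; its slot, 22 mm wide, opens towards the seat. The frame is turned as the seat's.
- clamp_knob (a point): Grip point of the clamp bar's upright black knob (26 mm diameter, 48 mm high, on top of the bar's free end): on its axis, 25 mm above the bar's top, 23 mm below the knob's top, 145 mm from the pivot axis. With the bar fully down it is 110 mm above the bench, 55 mm from the seat along the seat's -x.
- clamp_lift (a joint): Height of the steel clamp bar (16 mm wide, 12 thick) in m, 0 to 0.055: 0 fully down (cradle empty), 0.010 down on a can in the cradle. A spring and its weight press it down: 7 N at 0, 11 N at the top. It turns only when lifted over 0.038 (lift to about 0.046); aside, it stays up by itself at 0.038 on the fork's top. At angle 0 it drops into the slot unless held.
- clamp_bar (a joint): Angle of the clamp bar in rad, 0 to 1.75 (stops): 0 is across the cradle in line with the slot, growing clockwise seen from above (the knob moves towards the seat's +y side). About 1.4 is well aside: the bar is then behind the cradle and stays where it is left. Within 0.1 of 0 it enters the slot.
- stick_ball (a point): Centre of the black ball, 28 mm in diameter, on top of the stick of the grey control box (box 140 x 100 mm, 50 mm high, fixed); the ball is 125 mm above the bench, 75 mm above its pivot, on a 10 mm steel rod. It moves with the stick.
- stick (a joint): Tilt of the stick in rad, -0.45 to 0.45 (stops); 0 is upright, positive is towards the dial. Spring-centred: about 3 N at the ball for full tilt.
- dial (a point): Centre of the face of the round dial (56 mm across, 12 mm high) on the control box, 62 mm above the bench and 73 mm from the stick. Its frame's x points from the stick to the dial.
- short_can_center (a point): Centre of the short can (70 mm long, 44 mm diameter) in the other place of the rack: leave it.
- valve: Old valve, glass on a brown bakelite base, 52 mm diameter, 126 mm tall, standing; origin under its centre: leave it.
- tuning_cap: Brass tuning capacitor, 105 x 60 x 58 mm; origin under its centre: leave it.
- bezel: Chrome meter bezel, a ring 84 mm in diameter, 14 mm high; origin under its centre: leave it.
- ceramic_knob: Cream ceramic knob, 60 mm diameter, 36 mm high; origin under its centre: leave it.
- transformer: Small transformer, iron core with copper winding, 75 x 55 x 65 mm; origin under its centre: leave it.
- rack: Fixed wooden rack, 130 x 190 mm board, top 18 mm above the bench; origin under its centre. The two cans lie parallel to its x axis, 45 mm either side of its middle, their terminals towards its +x. 8 mm high chocks hold them from 24 mm either side of the can's middle outwards; the middle is free for fingers down to the board.
- jig: The fixed clamp jig, axes as the seat's, origin on the bench below the seat. Cradle: two steel 90 degree V saddles 14 mm thick, centred 38 mm either side of the seat in y, lips 27 mm from the axis in x and 57 mm above the bench; between them it is open for fingers down to the base plate (top 14 mm above the bench).
Things that resemble listed ones, but are neither listed nor needed, are in the scene too. What is shaped like the part that bears can_center but green or orange is not meant.

How it is judged:
By the outcome, as a careful person would: the job done as asked, in the order asked, and still so for the second after the job is handed in, with the robot touching nothing.
It also fails if it takes over 72 s, if anything falls off the work surface, if the arm or the gripper's body presses on something with over 40 N, if the wrist force passes 120 N, or if a joint passes its speed limit or range.

ROBOT

A 6-joint arm with a two-finger parallel gripper is mounted at the origin on the work surface. World frame = base frame: x ahead of the robot, y to its left, z up, the work surface at z = 0. Lengths are in m, angles in rad, forces in N, time in s.
With the tool pointing down it reaches from about 0.35 to 0.8 m from the base axis. Payload 7.3 kg.
Tool frame: the origin (TCP) lies where the fingers leave the gripper's body, on its centre line; the fingertips stand 73 mm ahead of it and the grasp point (between the pads) lies 54 mm ahead of it; z points along the fingers, y is the direction in which the jaws open and shut (so a half turn about z gives the same grasp; the last joint's range is limited). The gripper opens to 85 mm and grips with 20 to 120 N. Pads are 22 mm wide; open, the fingers measure 114 mm over their backs; the gripper's body (76 mm by 85 mm) begins 54 mm behind the grasp point. The pads swing forward as they close: fully open they stand 13 mm farther back than shut.
Start: joints at [0.987, 0.342, 1.524, -0, 1.275, -0.146], TCP at [0.223, 0.476, 0.304] pointing down, gripper open.
Joint ranges: [-2.53, 2.53], [-0.77, 2.02], [0.04, 2.7], [-1, 4.14], [0.28, 2.66], [-3.11, 3.11]. Speed limits (rad/s): [2.57, 2.57, 3.14, 3.14, 3.14, 3.14].

INTERFACE

Orientations are given as a rotation vector (axis times angle).
In Python, from plant import readout, imaging, order gives the robot as it stands. The module is installed in compiled form; this text tells all that it offers.
- The arm moves only by the shell command python3 -m handwheel 'ROWS' [FORCE]. ROWS is JSON, a list of rows, each a list of 5 numbers: the opening in per cent of the stroke, from 0 (shut) to 100 (fully open), then the shift along the tool's x, y, z in cm, then the turn about the tool's z in degrees. In form: [[jaw, tx, ty, tz, twist], ...]. A call has 1 to 10 rows; each row shifts and turns the pose as measured when the row begins, along the tool's axes as they then stand; what a row does not reach is not made up. A row lasts 1/8 s, in which the tool goes at most 62.5 mm and 10.7 degrees, less where a joint would pass 70% of its speed; a pose out of reach is approached as far as the arm can. A call is refused whole if a number of a shift passes 6.25 or a number of a turn 10.7, either way. A call with a gripper value outside its range is refused whole. The fingers move at their own pace and stop on an object; FORCE is the grip in N (left out, the last holds). Time passes only in rows, so rows that do not move let the fingers close. It gives the time, the measured TCP pose, the force and the opening at its end, in the units of the state.
- readout.get_state(): the state, without advancing time (a new reading comes with each control period).
- imaging.snapshot(name): name is "side" or "top" or "wrist"; returns a dict with "frame" (480x640x3 uint8, red, green, blue), "range_z" (480x640 float32, m along the optical axis (not along the pixel's ray), 0 where there is no reading), "K" (3x3 intrinsics, pixels), "eye" and "rotation" of the camera in the world. Camera axes: x right, y down, z forward; pixel columns grow to the right and rows downward; lengths in m; the calibration is good to about 2 mm. A picture is of the moment at which its call begins.
- order.sign_off(): hands the job in, once; it reports no verdict.
The state is a dict: "t": time; "joints": joint angles; "dq": joint speeds; "tau": joint torques, N m; "position": TCP position; "eef_rot": TCP orientation; "ft_force": force on the tool from outside, world axes, zero at the start; "torque": the same for the moment, N m; "grip_width": finger opening in m.
Only numpy, scipy, OpenCV 4.12 (cv2) and the standard library are available. Lean on these libraries where they do the work, as an engineer would, in place of code of your own. Each camera call takes 0.05 s, during which the arm holds its last target. There are 200 camera calls.

## Working session

There is one attempt and no reset: what is moved stays moved. The work goes in short steps, Python scripts to look and compute and a shell command to move; the robot and the scene stay as the last step left them, time stands still between calls to the robot, and variables do not carry over. Pictures are saved under pics/ and viewed, about 8 in all and at most 12, crops included, and the job is handed in when it is done.

```bash
mkdir -p pics
cat > h.py <<'E'
import numpy as np, cv2
from scipy.spatial.transform import Rotation as R
from plant import readout, imaging, order
def snap(n, png=None):
    d=imaging.snapshot(n)
    if png: cv2.imwrite('pics/'+png, d['frame'][:,:,::-1])
    return d
def cloud(d):
    z=d['range_z']; v,u=np.mgrid[0:480,0:640]; K=d['K']
    p=np.stack([(u-K[0,2])/K[0,0]*z,(v-K[1,2])/K[1,1]*z,z],-1)
    rot=np.array(d['rotation'])
    if rot.shape!=(3,3): rot=R.from_rotvec(rot).as_matrix()
    return p@rot.T+np.array(d['eye'])
def st():
    s=readout.get_state(); m=R.from_rotvec(s['eef_rot']).as_matrix()
    return s,m
E
python3 - <<'E'
from h import *
s,m=st(); print(s); print(m.round(3))
for n in ('top','side'):
    d=snap(n,n+'1.png'); print(n,d['eye'],d['rotation'],d['K'])
    np.savez(n+'1.npz',**d)
E
```

```text
{'t': 0.0, 'joints': array([ 9.87010100e-01,  3.42722197e-01,  1.52504408e+00, -2.83368414e-05,
        1.27539505e+00, -1.46003010e-01]), 'dq': array([ 0.00206748, -0.00083923, -0.00147272,  0.00043789,  0.00140608,
        0.00129853]), 'tau': array([ 1.09162993e-03, -4.33683193e+01, -2.46013105e+01,  1.26696805e-04,
        7.87919678e-03,  4.53459819e-06]), 'position': array([0.22238467, 0.47524189, 0.3032167 ]), 'eef_rot': array([-6.82061051e-01, -3.06611055e+00,  2.31663468e-03]), 'ft_force': array([ 0.03625417, -0.22229295, -0.00680707]), 'torque': array([0.00628758, 0.00757488, 0.02558925]), 'grip_width': 0.08539395623141158}
[[-0.906  0.424 -0.001]
 [ 0.424  0.906 -0.001]
 [ 0.    -0.002 -1.   ]]
top [ 0.43037184 -0.0230838   1.41318014] [-2.21616917  2.20072169 -0.03211067] [[518.58824964   0.         324.40025963]
 [  0.         518.58824964 240.2952824 ]
 [  0.           0.           1.        ]]
side [-0.08543157 -0.86062331  1.07629243] [-2.23444956  0.69465837 -0.29818155] [[579.51793326   0.         318.87859489]
 [  0.         579.51793326 241.39070421]
 [  0.           0.           1.        ]]
```

View pics/top1.png

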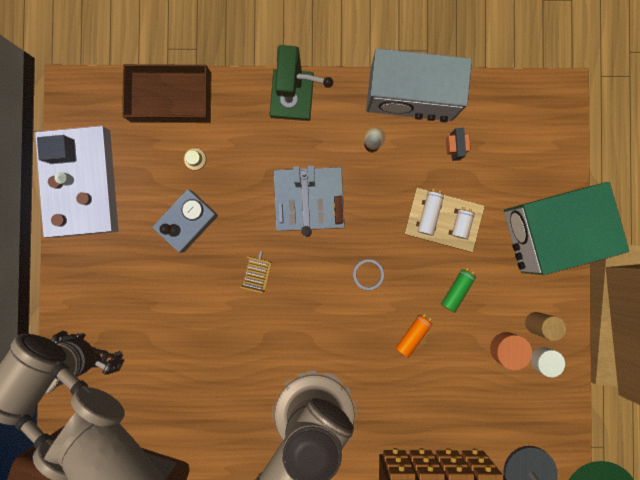

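View pics/side1.png

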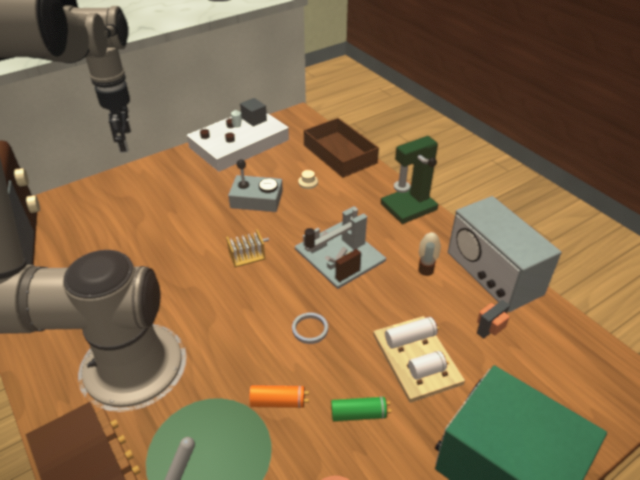

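The top view shows the jig at about (307,200), with the post up (+x world), the knob at (306,231) and the contact block on the right (-y). The long can is at (431,213) with its terminals up (+x). The control box is at (185,221), with the ball near (170,229) and the dial at (192,210).

Run:
```python
from h import *
d=dict(np.load('top1.npz')); P=cloud(d); f=d['frame']
def reg(u0,u1,v0,v1): 
    p=P[v0:v1,u0:u1].reshape(-1,3); c=f[v0:v1,u0:u1].reshape(-1,3).astype(int); return p,c
def rect(p): 
    (c,s,a)=cv2.minAreaRect((p[:,:2]*1000).astype(np.float32)); return np.round(c,1),np.round(s,1),round(a,1)
print('bench z',np.median(P[300:330,200:300,2]))
p,c=reg(262,356,155,245); z=p[:,2]
def sel(n,m): 
    q=p[m]; print(n,len(q),q.mean(0).round(4),rect(q))
sel('plate',(z>.008)&(z<.02)); sel('knobtop',(z>.125)&(z<.14)); sel('post',(z>.104)&(z<.118)&(p[:,0]>.5))
sel('bar',(z>.078)&(z<.092)&(abs(p[:,1]-p[z>.125][:,1].mean())<.02)); sel('saddles',(z>.045)&(z<.062)); sel('block',(z>.076)&(z<.084)&(p[:,1]<-.05))
p,c=reg(400,490,180,255); z=p[:,2]
sel('board',(z>.01)&(z<.024)); 
m=(z>.045)&(z<.075); lc=p[m]; n,lab=cv2.connectedComponents(((P[...,2]>.045)&(P[...,2]<.075))[180:255,400:490].astype(np.uint8))
for i in range(1,n):
    mm=lab.ravel()==i
    if mm.sum()>30: sel('can%d'%i,mm); print(z[mm].max())
p,c=reg(145,222,185,255); z=p[:,2]
sel('box',(z>.04)&(z<.056)); sel('dial',(z>.057)&(z<.07)); sel('ball',(z>.118)&(z<.145)); print(p[z>.1].max(0))
p,c=reg(360,390,120,160); z=p[:,2]; sel('valve',z>.03); print(z.max())
a=f[150:255,255:360]; b=f[170:260,395:500]; e=f[180:260,140:225]
im=np.hstack([cv2.resize(x,None,fx=4,fy=4,interpolation=2)[:320,:400] for x in (a,b)]); cv2.imwrite('pics/c1.png',cv2.resize(im,(800,320))[:,:,::-1])
```

```text
bench z -3.0190535969865095e-05
plate 2793 [0.5827 0.0196 0.0142] (array([586.5,   7. ]), array([211.1, 225.1]), 2.9)
knobtop 103 [0.5138 0.0222 0.1323] (array([556.9,  21.2]), array([162.1,  24.8]), 0.5)
post 199 [0.6329 0.0288 0.1109] (array([632.1,  28.5]), array([40.4, 51.2]), 4.5)
bar 245 [0.5606 0.0227 0.0851] (array([562. ,  19.4]), array([ 25.2, 169.6]), 86.6)
saddles 240 [0.5537 0.0389 0.0526] (array([581.5,  15. ]), array([141.1, 163.1]), 1.6)
block 174 [ 0.549  -0.0609  0.0802] (array([548., -61.]), array([67.6, 18.2]), 0.4)
board 2091 [ 0.5233 -0.3489  0.0182] (array([ 550.3, -354.9]), array([191.9, 178.5]), 75.3)
can2 679 [ 0.5425 -0.3034  0.0579] (array([ 545.7, -306. ]), array([ 42.4, 118.4]), 75.0)
0.0714160209604473
can3 444 [ 0.5142 -0.3885  0.0577] (array([ 517.4, -391.6]), array([43.6, 79.6]), 75.7)
0.07020980808080579
box 1475 [0.5128 0.347  0.0498] (array([517.3, 347. ]), array([101. , 140.3]), 47.4)
dial 406 [0.5389 0.3256 0.0622] (array([511. , 340.5]), array([ 71.3, 132.8]), 60.2)
ball 102 [0.4913 0.3685 0.134 ] (array([490.8, 369. ]), array([25.2, 24.5]), 2.5)
[0.50360856 0.38162862 1.41318014]
valve 377 [ 0.7192 -0.147   0.1323] (array([594.8, -87.4]), array([ 50.6, 352.2]), 64.5)
1.413180144799813
```

View pics/c1.png

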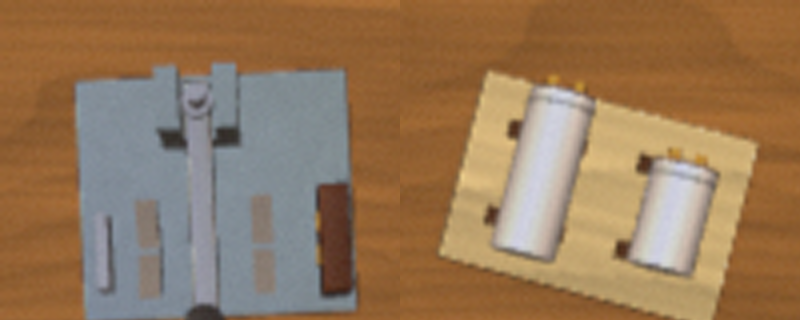

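The crop confirms the jig is turned a few degrees (bar running from (197,100) to (204,310)). The long can is the left one, its terminals towards the top right. Next I refine the numbers.

```bash
cat >> h.py <<'E'
def go(x,y,z,yaw,s=None):
    """rows needed: total tool-frame shift (cm) and twist (deg) from now to TCP x,y,z with jaw(y) axis at yaw deg"""
    s,m=st(); d=m.T@(np.array([x,y,z])-s['position'])*100
    cur=np.degrees(np.arctan2(m[1,1],m[0,1])); tw=-((yaw-cur+180)%360-180)
    print('t %.2f pos %s yaw %.1f tiltz %s w %.4f F %s q6 %.2f'%(s['t'],s['position'].round(4),cur,m[:,2].round(3),s['grip_width'],np.round(s['ft_force'],1),s['joints'][5]))
    print('need shift cm',d.round(2),'twist',round(tw,1))
E
python3 - <<'E'
from h import *
d=dict(np.load('top1.npz')); P=cloud(d); Q=P.reshape(-1,3); z=Q[:,2]; x=Q[:,0]; y=Q[:,1]
def S(n,m):
    q=Q[m]; c,s,a=cv2.minAreaRect((q[:,:2]*1000).astype(np.float32)); print(n,len(q),q.mean(0).round(4),q.min(0).round(4),q.max(0).round(4),np.round(c,1),np.round(s,1),round(a,1)); return q
near=(abs(y-.02)<.13)&(abs(x-.55)<.15)
S('knob',near&(x<.53)&(z>.128)&(z<.137)); S('knobside',near&(x<.53)&(z>.095)&(z<.137))
S('post',near&(x>.60)&(z>.106)&(z<.116)); b=S('bar',near&(abs(y-.024)<.02)&(z>.082)&(z<.088)&(x>.505)&(x<.61))
print('bar slope deg',np.degrees(np.arctan(np.polyfit(b[:,0],b[:,1],1)[0])),np.polyval(np.polyfit(b[:,0],b[:,1],1),[.489,.545]))
S('block',near&(z>.078)&(z<.082)&(y<-.045))
S('stop',near&(z>.046)&(z<.054)&(y>.075)); S('plate',near&(z>.010)&(z<.018))
c=S('cantop',(abs(x-.545)<.08)&(abs(y+.306)<.045)&(z>.056)&(z<.075)&(y>-.345)); print(np.percentile(c[:,2],[50,90,99]))
S('dial',(abs(x-.52)<.09)&(abs(y-.34)<.09)&(z>.059)&(z<.066)&(y<.36)&(x>.50))
S('ball',(abs(x-.52)<.09)&(abs(y-.34)<.09)&(z>.12)&(z<.145))
go(.489,.020,.24,93)
E
```

```text
knob 76 [0.4884 0.021  0.133 ] [0.4759 0.0082 0.1285] [0.5005 0.033  0.1369] [488.7  21.1] [22.9 24.5] 45.0
knobside 85 [0.4878 0.0202 0.1316] [0.4759 0.0082 0.1053] [0.5005 0.033  0.1369] [488.1  20.5] [24.1 24.3] 27.2
post 181 [0.6327 0.0286 0.111 ] [0.6123 0.0021 0.1062] [0.6536 0.0555 0.1159] [632.8  28.6] [39.  51.2] 4.5
bar 175 [0.5562 0.0248 0.0849] [0.5056 0.0145 0.082 ] [0.6088 0.0334 0.088 ] [557.2  24.5] [103.1  15.8] 3.1
bar slope deg 3.136975446615499 [0.02110624 0.02417534]
block 98 [ 0.5475 -0.0614  0.0801] [ 0.5141 -0.0701  0.078 ] [ 0.5816 -0.0517  0.082 ] [547.8 -61. ] [67.3 18.1] 0.4
stop 60 [0.5197 0.0988 0.0498] [0.4018 0.0865 0.0461] [0.5627 0.1466 0.054 ] [483.5 111.5] [ 27.  163.5] 71.1
plate 2403 [0.5818 0.0203 0.0142] [ 0.4009 -0.0781  0.01  ] [0.6682 0.1481 0.018 ] [534.1  39.1] [257.  231.2] 3.1
cantop 455 [ 0.5417 -0.3046  0.0608] [ 0.4859 -0.3331  0.056 ] [ 0.599  -0.275   0.0714] [ 542.6 -304.7] [ 37.  111.5] 74.6
[0.06062737 0.06444099 0.06792595]
dial 281 [0.5457 0.3214 0.0626] [0.518  0.2939 0.059 ] [0.573  0.3476 0.066 ] [545.1 321.4] [54.8 52.4] 63.7
ball 102 [0.4913 0.3685 0.134 ] [0.4783 0.3568 0.1204] [0.5036 0.3816 0.1436] [490.8 369. ] [25.2 24.5] 2.5
t 0.10 pos [0.2224 0.4753 0.3033] yaw 64.9 tiltz [-0.001 -0.001 -1.   ] w 0.0854 F [ 0.2  0.4 -0. ] q6 -0.15
need shift cm [-43.45 -29.92   6.36] twist -28.1
```

```bash
python3 -m handwheel '[[100,-4.35,-3,0.3,0],[100,-4.35,-3,0.3,0],[100,-4.35,-3,0.3,0],[100,-4.35,-3,0.3,0],[100,-4.35,-3,0.3,0],[100,-4.35,-3,0.3,0],[100,-4.35,-3,0.3,0],[100,-4.35,-3,0.3,0],[100,-4.35,-3,0.3,0],[100,-4.35,-3,0.3,0]]' 40; python3 -c "
from h import *
go(.4885,.021,.24,93.1)"
```

```text
t: 1.35
position: [0.4954, 0.008, 0.2702]
eef_rot: [-0.67, -3.066, 0.003]
ft_force: [-0.3, -0.2, -0.3]
grip_width: 0.0856
t 1.35 pos [0.4954 0.008  0.2702] yaw 65.3 tiltz [-0.003 -0.001 -1.   ] w 0.0856 F [-0.3 -0.2 -0.3] q6 -1.28
need shift cm [1.16 0.9  3.02] twist -27.8
```

```bash
python3 -m handwheel '[[100,0.6,0.9,1,0],[100,0.5,0,1,-9.3],[100,0,0,1,-9.3],[100,0,0,0,-9.3],[100,0,0,0,0]]'; python3 -c "
from h import *
go(.4885,.021,.166,93.1)"
```

```text
t: 1.98
position: [0.4876, 0.0207, 0.2361]
eef_rot: [0.102, -3.13, -0.0]
ft_force: [-0.3, -0.4, 0.5]
grip_width: 0.0856
t 1.98 pos [0.4876 0.0207 0.2361] yaw 93.7 tiltz [-0.01 -0.   -1.  ] w 0.0856 F [-0.3 -0.4  0.5] q6 -1.75
need shift cm [-0.16  0.02  7.01] twist 0.6
```

```bash
python3 -m handwheel '[[100,-0.1,0,3.5,0],[100,0,0,3.5,0],[100,0,0,0,0],[20,0,0,0,0],[20,0,0,0,0],[20,0,0,0,0],[20,0,0,0,0]]' 40; python3 -c "
from h import *
go(.4885,.021,.166,93.1)"
```

```text
t: 2.85
position: [0.4889, 0.0232, 0.1689]
eef_rot: [0.084, -3.138, 0.001]
ft_force: [-0.5, -0.6, -0.4]
grip_width: 0.025
t 2.85 pos [0.4889 0.0232 0.1689] yaw 93.1 tiltz [-0.003 -0.001 -1.   ] w 0.0250 F [-0.5 -0.6 -0.4] q6 -1.73
need shift cm [ 0.05 -0.22  0.29] twist -0.0
```

```bash
python3 -m handwheel '[[15,0,0,-0.8,0],[15,0,0,-0.9,0],[15,0,0,-0.9,0],[15,0,0,-0.9,0],[15,0,0,-0.9,0],[15,0,0,-0.3,0],[15,0,0,0,0]]' 60; python3 -c "
from h import *
go(.4885,.021,.2149,93.1)"
```

```text
t: 3.72
position: [0.4898, 0.0232, 0.2141]
eef_rot: [0.082, -3.135, -0.001]
ft_force: [5.9, 1.1, -10.7]
grip_width: 0.0245
t 3.73 pos [0.4898 0.0232 0.2141] yaw 93.0 tiltz [-0.005  0.001 -1.   ] w 0.0245 F [  5.9   1.1 -10.7] q6 -1.73
need shift cm [ 0.14 -0.22 -0.08] twist -0.1
```

```bash
cat >> h.py <<'E'
PV=np.array([.6346,.0310])
def arc(th,z):
    a=np.radians(183.1-th); go(*(PV+.145*np.array([np.cos(a),np.sin(a)])),z,93.1-th)
    s,_=st(); v=s['position'][:2]-PV; print('bar angle',round(183.1-np.degrees(np.arctan2(v[1],v[0]))%360,1),'r',round(np.hypot(*v),4))
E
python3 -m handwheel '[[15,-0.1,1.3,-0.1,5],[15,-0.15,2,-0.05,8],[15,-0.15,2,0,8],[15,0,0,0,0]]'; python3 -c "
from h import *
arc(21,.215)"
```

```text
t: 4.22
position: [0.4978, 0.0769, 0.2133]
eef_rot: [-0.51, -3.093, -0.0]
ft_force: [6.0, -1.3, -10.6]
grip_width: 0.0245
t 4.22 pos [0.4978 0.0769 0.2133] yaw 71.3 tiltz [-0.007  0.001 -1.   ] w 0.0245 F [  6.   -1.3 -10.6] q6 -1.24
need shift cm [ 0.07 -0.17 -0.17] twist -0.8
bar angle 21.7 r 0.1443
```

```bash
python3 -m handwheel '[[15,-0.15,2.2,-0.1,8.8],[15,-0.17,2.2,-0.05,8.8],[15,-0.17,2.2,-0.05,8.8],[15,0,0,0,0]]'; python3 -c "
from h import *
arc(48,.215)"
```

```text
t: 4.72
position: [0.5345, 0.1338, 0.2126]
eef_rot: [-1.223, -2.887, 0.003]
ft_force: [4.6, -1.3, -10.4]
grip_width: 0.0247
t 4.72 pos [0.5345 0.1338 0.2126] yaw 44.1 tiltz [-0.006  0.    -1.   ] w 0.0247 F [  4.6  -1.3 -10.4] q6 -0.66
need shift cm [ 0.15 -0.22 -0.24] twist -1.0
bar angle 48.9 r 0.1435
```

```bash
python3 -m handwheel '[[15,-0.15,2.2,-0.1,8.8],[15,-0.17,2.2,-0.05,8.8],[15,-0.17,2.2,-0.05,8.8],[15,-0.1,1.4,0,6],[15,0,0,0,0]]'; python3 -c "
from h import *
arc(82,.205)"
```

```text
t: 5.35
position: [0.606, 0.1707, 0.2096]
eef_rot: [-1.999, -2.414, 0.014]
ft_force: [2.2, 0.6, -5.4]
grip_width: 0.0244
t 5.35 pos [0.606  0.1707 0.2096] yaw 10.7 tiltz [-0.011 -0.002 -1.   ] w 0.0244 F [ 2.2  0.6 -5.4] q6 -0.03
need shift cm [0.24 0.13 0.46] twist -0.4
bar angle 81.5 r 0.1426
```

```bash
python3 -m handwheel '[[15,0,0,0.3,0],[15,0,0,0,0]]'; python3 -m handwheel '[[45,0,0,0,0],[80,0,0,0,0],[100,0,0,0,0],[100,0,0,-4,0],[100,0,0,-5,0],[100,0,0,-2,0]]'
python3 - <<'E'
from h import *
d=snap('top','top2.png'); P=cloud(d).reshape(-1,3)
m=(P[:,2]>.16)&(P[:,2]<.178)&(abs(P[:,0]-.6)<.06)&(abs(P[:,1]-.17)<.05); print('knob top',m.sum(),P[m].mean(0) if m.any() else '')
go(.5415,-.3045,.24,74.8)
E
```

```text
t: 5.6
position: [0.6059, 0.171, 0.2083]
eef_rot: [-1.998, -2.417, 0.01]
ft_force: [1.3, -0.9, -1.9]
grip_width: 0.0245
t: 6.35
position: [0.605, 0.1698, 0.3193]
eef_rot: [-1.995, -2.412, 0.021]
ft_force: [0.6, 0.3, -1.0]
grip_width: 0.0851
knob top 3 [0.60446885 0.15834532 0.16252661]
t 6.40 pos [0.6054 0.1699 0.321 ] yaw 10.8 tiltz [-0.015 -0.003 -1.   ] w 0.0853 F [ 0.3 -0.6  2.4] q6 -0.04
need shift cm [-45.4  -15.04   8.34] twist -64.0
```

```bash
python3 -m handwheel '[[100,-5,-1.7,0,0],[100,-5,-1.7,0,0],[100,-5,-1.7,0,0],[100,-5,-1.7,0,0],[100,-5,-1.7,0.5,0],[100,-5,-1.7,0.5,0],[100,-5,-1.7,0.5,0],[100,-5,-1.7,0.5,0],[100,-5,-1.7,0.5,0]]'; python3 -m handwheel '[[100,0,0,0.5,-10.6],[100,0,0,0.5,-10.6],[100,0,0,0.5,-10.6],[100,0,0,0.5,-10.6],[100,0,0,0.5,-10.6],[100,0,0,0,-10.6],[100,0,0,0,0]]';python3 - <<'E'
from h import *
go(.5415,-.3045,.24,74.8)
d=snap('top','top3.png'); P=cloud(d).reshape(-1,3)
m=(P[:,2]>.16)&(P[:,2]<.178)&(abs(P[:,0]-.6)<.06)&(abs(P[:,1]-.17)<.05); print('knob top',m.sum(),P[m].mean(0) if m.any() else '')
d=snap('wrist','w1.png'); np.savez('w1.npz',**d); P=cloud(d).reshape(-1,3)
m=(abs(P[:,0]-.54)<.09)&(abs(P[:,1]+.305)<.05)&(P[:,2]>.052)&(P[:,2]<.075); q=P[m]; print(len(q),q.mean(0),cv2.minAreaRect((q[:,:2]*1000).astype(np.float32)))
E
```

```text
t: 7.52
position: [0.5362, -0.3111, 0.291]
eef_rot: [-1.984, -2.415, 0.02]
ft_force: [0.4, 0.7, -0.1]
grip_width: 0.0852
t: 8.4
position: [0.5311, -0.3155, 0.2565]
eef_rot: [-0.391, -3.086, -0.005]
ft_force: [-0.6, 0.4, 0.8]
grip_width: 0.0859
t 8.40 pos [ 0.5311 -0.3155  0.2565] yaw 75.6 tiltz [-0.031  0.007 -1.   ] w 0.0859 F [-0.6  0.4  0.8] q6 -1.97
need shift cm [-0.78  1.33  1.63] twist 0.8
knob top 97 [0.60359011 0.16967854 0.17014882]
6064 [ 0.53874288 -0.30405829  0.05888332] ((542.0615844726562, -304.6316223144531), (37.47854232788086, 111.53008270263672), 75.2446060180664)
```

View pics/w1.png

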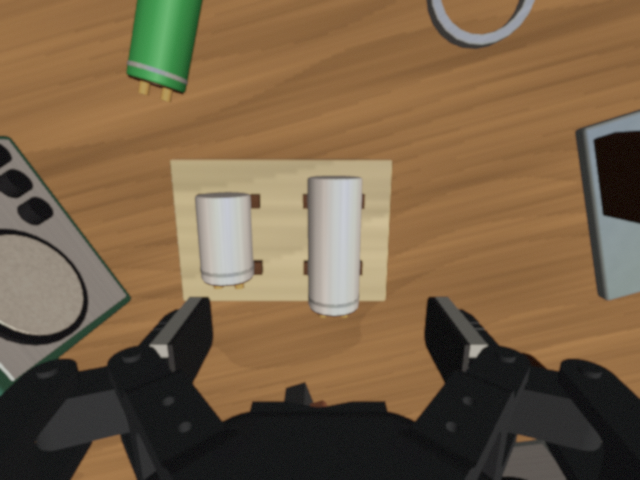

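```bash
cat >> h.py <<'E'
def gg(x,y,z,yaw):
    "same with the grasp point as target"
    _,m=st(); p=np.array([x,y,z])-.054*m[:,2]; go(*p,yaw)
E
python3 -m handwheel '[[100,-0.8,1.4,1,0.5],[100,0,0,0,0]]'; python3 -c "
from h import *
gg(.5415,-.3045,.043,74.9)"
```

```text
t: 8.75
position: [0.5421, -0.304, 0.2462]
eef_rot: [-0.417, -3.082, -0.005]
ft_force: [-0.1, -0.7, 0.2]
grip_width: 0.0855
t 8.75 pos [ 0.5421 -0.304   0.2462] yaw 74.6 tiltz [-0.03   0.007 -1.   ] w 0.0855 F [-0.1 -0.7  0.2] q6 -1.93
need shift cm [-0.59 -0.04 14.91] twist -0.3
```

```bash
python3 -m handwheel '[[100,-0.3,0,4,-0.3],[100,-0.2,0,4,0],[100,-0.1,0,3,0],[100,0,0,0,0]]'; python3 -c "
from h import *
gg(.5415,-.3045,.043,74.9)"
```

```text
t: 9.25
position: [0.5447, -0.3072, 0.136]
eef_rot: [-0.419, -3.086, 0.001]
ft_force: [-0.0, 0.3, 0.8]
grip_width: 0.0854
t 9.25 pos [ 0.5447 -0.3072  0.136 ] yaw 74.5 tiltz [-0.027  0.003 -1.   ] w 0.0854 F [-0.   0.3  0.8] q6 -1.92
need shift cm [0.13 0.21 3.91] twist -0.4
```

```bash
python3 -m handwheel '[[100,0.15,0.2,2,-0.3],[100,0,0,1.9,0],[100,0,0,0,0]]'; python3 -c "
from h import *
gg(.5415,-.3045,.043,74.9)"
```

```text
t: 9.62
position: [0.5443, -0.307, 0.1005]
eef_rot: [-0.416, -3.093, 0.007]
ft_force: [-0.3, 0.2, 0.6]
grip_width: 0.0849
t 9.62 pos [ 0.5443 -0.307   0.1005] yaw 74.7 tiltz [-0.022 -0.001 -1.   ] w 0.0849 F [-0.3  0.2  0.6] q6 -1.92
need shift cm [0.22 0.21 0.36] twist -0.2
```

```bash
python3 -m handwheel '[[100,0.3,0.3,0.4,0],[100,0,0,0,0]]'; python3 -c "
from h import *
gg(.5415,-.3045,.043,74.9)"
```

```text
t: 9.88
position: [0.5427, -0.3038, 0.0982]
eef_rot: [-0.417, -3.095, 0.009]
ft_force: [-0.7, -0.6, -1.0]
grip_width: 0.0854
t 9.88 pos [ 0.5427 -0.3038  0.0982] yaw 74.7 tiltz [-0.019 -0.003 -1.   ] w 0.0854 F [-0.7 -0.6 -1. ] q6 -1.92
need shift cm [ 0.   -0.06  0.12] twist -0.2
```

Centred. Now I close on the can and lift.

```bash
python3 -m handwheel '[[35,0,0,0,0],[35,0,0,0,0],[35,0,0,0,0],[35,0,0,0,0]]' 50;  python3 -m handwheel '[[35,0,0,-1,0],[35,0,0,-2,0],[35,0,0,-3,0],[35,0,0,-4,0],[35,0,0,-4,0],[35,0,0,0,0]]' 50
python3 - <<'E'
from h import *
go(.5436,.0239,.21,3.1)
d=snap('side','s2.png'); c=d['frame'][200:440,280:560]; cv2.imwrite('pics/s2c.png',cv2.resize(c,None,fx=2,fy=2)[:,:,::-1])
E
```

```text
t: 10.38
position: [0.5434, -0.3042, 0.0998]
eef_rot: [-0.417, -3.098, 0.011]
ft_force: [-1.2, -0.0, -1.0]
grip_width: 0.0426
t: 11.12
position: [0.5452, -0.3031, 0.2445]
eef_rot: [-0.417, -3.094, 0.008]
ft_force: [-0.9, -1.3, -2.0]
grip_width: 0.0421
t 11.12 pos [ 0.5452 -0.3031  0.2445] yaw 74.7 tiltz [-0.02  -0.003 -1.   ] w 0.0421 F [-0.9 -1.3 -2. ] q6 -1.92
need shift cm [ 8.74 31.51  3.36] twist 71.6
```

View pics/s2c.png

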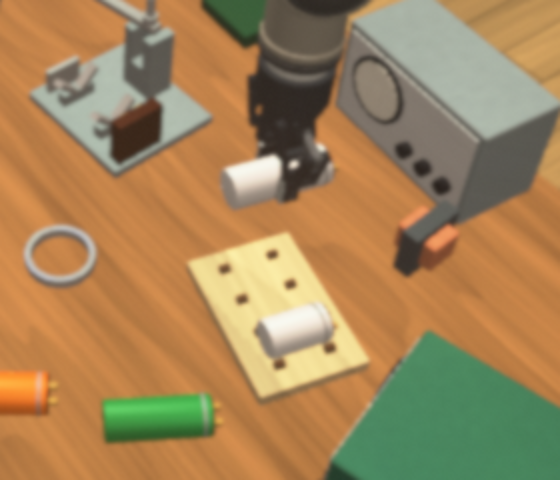

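The can (crop (275,175)) is held level, parallel to the short can, which has not moved. I turn it and carry it over the cradle.

```bash
python3 -m handwheel '[[35,0,0,0,6],[35,0,0,0,10],[35,0,0,0,10],[35,0,0,0,10],[35,0,0,0,10],[35,0,0,0,10],[35,0,0,0,9],[35,0,0,0,6],[35,0,0,0,0]]'; python3 -c "
from h import *
gg(.5436,.0239,.170,3.1)"
```

```text
t: 12.3
position: [0.538, -0.2983, 0.2233]
eef_rot: [-2.16, -2.212, 0.033]
ft_force: [0.2, -0.2, -1.7]
grip_width: 0.0426
t 12.30 pos [ 0.538  -0.2983  0.2233] yaw 1.4 tiltz [-0.051  0.02  -0.999] w 0.0426 F [ 0.2 -0.2 -1.7] q6 -0.64
need shift cm [32.08  1.6   0.53] twist -1.7
```

```bash
python3 -m handwheel '[[35,2,0.2,-0.4,-1],[35,4,0.2,-0.4,-1],[35,4.5,0.2,-0.4,0],[35,5,0.2,-0.3,0],[35,5,0.2,0,0],[35,5,0.2,0,0],[35,4,0.2,0,0],[35,2.5,0.2,0,0],[35,0,0,0,0]]'; python3 -c "
from h import *
gg(.5436,.0239,.090,3.1)"
```

```text
t: 13.42
position: [0.53, 0.041, 0.2442]
eef_rot: [-2.086, -2.271, 0.029]
ft_force: [0.6, -1.0, -2.6]
grip_width: 0.0426
t 13.43 pos [0.53   0.041  0.2442] yaw 4.9 tiltz [-0.056  0.025 -0.998] w 0.0426 F [ 0.6 -1.  -2.6] q6 -0.17
need shift cm [-2.28  2.03  9.87] twist 1.8
```

```bash
python3 -m handwheel '[[35,-1,1,1.4,1],[35,-1,0.8,1.4,1],[35,-0.3,0.3,1.4,0],[35,0,0,1.4,0],[35,0,0,1.4,0],[35,0,0,0,0]]'; python3 -c "
from h import *
gg(.5436,.0239,.090,3.1)"
```

```text
t: 14.18
position: [0.5488, 0.0173, 0.1653]
eef_rot: [-2.128, -2.228, 0.035]
ft_force: [0.0, 0.2, -1.8]
grip_width: 0.0424
t 14.18 pos [0.5488 0.0173 0.1653] yaw 2.7 tiltz [-0.06   0.025 -0.998] w 0.0424 F [ 0.   0.2 -1.8] q6 -0.17
need shift cm [ 0.47 -0.05  2.16] twist -0.4
```

Run:
```python
from h import *
a=snap('side','s3.png'); b=snap('top','t4.png'); w=snap('wrist','w4.png')
np.savez('s3.npz',**a)
A=cv2.resize(a['frame'][170:330,260:460],None,fx=2,fy=2); B=cv2.resize(b['frame'][140:260,250:370],(320,320)); W=cv2.resize(w['frame'],(400,300))
im=np.zeros((600,800,3),np.uint8); im[:320,:400]=A; im[:320,480:]=B; im[320:600,:400]=W[20:]; cv2.imwrite('pics/m4.png',im[:,:,::-1])
```

```text
(no output)
```

View pics/m4.png

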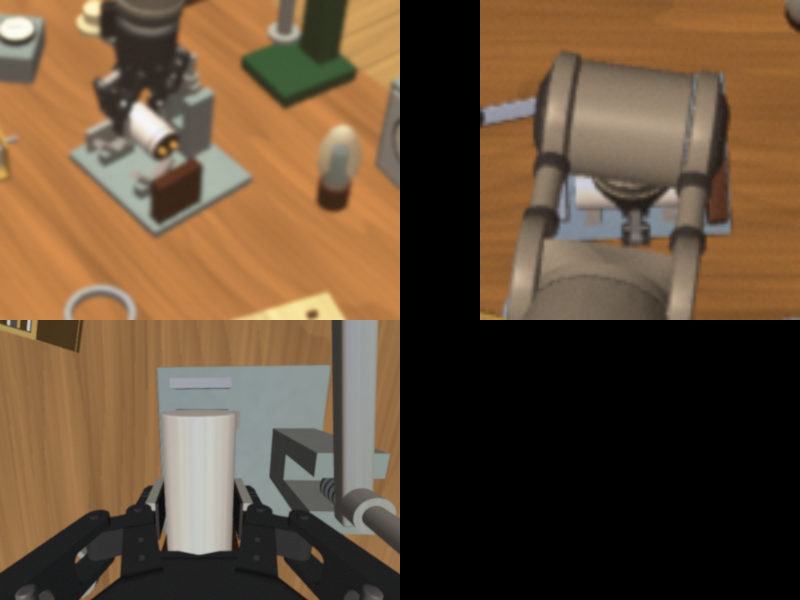

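The mosaic shows the can above the cradle with its terminals towards the block (side view (165,148)), and the bar well clear on the right of the wrist view. I check the can's pose from the wrist depth.

Run:
```python
from h import *
d=snap('wrist'); P=cloud(d).reshape(-1,3)
S=np.array([.5436,.0239]); a=np.radians(3.1); ex=np.array([np.cos(a),np.sin(a)]); ey=np.array([-ex[1],ex[0]])
r=P[:,:2]-S; X=r@ex; Y=r@ey; Z=P[:,2]
m=(abs(X)<.035)&(Y>.02)&(Y<.09)&(Z>.07); x,y,z=X[m],Y[m],Z[m]
print(m.sum(),'Ymax',np.percentile(y,[95,99,100]))
for y0 in np.arange(.02,.06,.008):
    k=(y>=y0)&(y<y0+.008)
    if k.sum()>50:
        A=np.c_[2*x[k],2*z[k],np.ones(k.sum())]; s=np.linalg.lstsq(A,x[k]**2+z[k]**2,rcond=None)[0]; print(round(y0+.004,3),k.sum(),'cx %.4f cz %.4f r %.4f'%(s[0],s[1],np.sqrt(s[2]+s[0]**2+s[1]**2)),'ztop',z[k].max().round(4))
# jig features in wrist view: stop
m=(Z>.044)&(Z<.053)&(Y>.058)&(Y<.08)&(abs(X)<.06); print('stop',m.sum(),X[m].mean(),Y[m].min(),Y[m].max(),X[m].min(),X[m].max())
gg(.5436,.0239,.061,3.1)
```

```text
12641 Ymax [0.05989942 0.05989942 0.05989942]
0.024 2597 cx 0.0021 cz 0.1081 r 0.0214 ztop 0.131
0.032 2768 cx 0.0021 cz 0.1081 r 0.0214 ztop 0.1312
0.04 2891 cx 0.0022 cz 0.1082 r 0.0214 ztop 0.1313
0.048 3164 cx 0.0024 cz 0.1131 r 0.0166 ztop 0.1312
0.056 1221 cx 0.0009 cz 0.0222 r 0.2168 ztop 0.2388
stop 1647 0.0007331353915750588 0.06499746234862423 0.07311394606654366 -0.024762706777149347 0.025242222761691965
t 14.38 pos [0.55   0.0173 0.1675] yaw 2.7 tiltz [-0.055  0.025 -0.998] w 0.0425 F [ 0.1  0.4 -1.7] q6 -0.17
need shift cm [ 0.39 -0.03  5.28] twist -0.4
```

```bash
python3 -m handwheel '[[35,0.5,-0.2,0.8,0],[35,0,0,0.9,0],[35,0,0,0.9,0],[35,0,0,0,0]]'
cat > m.py <<'E'
from h import *
d=snap('wrist'); P=cloud(d).reshape(-1,3); s,_=st(); 
S=np.array([.5436,.0239]); a=np.radians(3.1); ex=np.array([np.cos(a),np.sin(a)]); ey=np.array([-ex[1],ex[0]])
r=P[:,:2]-S; X=r@ex; Y=r@ey; Z=P[:,2]; zt=s['position'][2]
m=(abs(X)<.03)&(Y>.02)&(Y<.09)&(Z>zt-.075)&(Z<zt-.02); x,y,z=X[m],Y[m],Z[m]
k=(y>.03)&(y<.044); A=np.c_[2*x[k],2*z[k],np.ones(k.sum())]; q=np.linalg.lstsq(A,x[k]**2+z[k]**2,rcond=None)[0]
print('can cx %.4f cz %.4f'%(q[0],q[1]),'r',np.sqrt(q[2]+q[0]**2+q[1]**2)); k=(z>q[1]+.005)&(abs(x-q[0])<.012); print('end Y',np.percentile(y[k],[90,98,100]))
m=(Z>.044)&(Z<.053)&(Y>.058)&(Y<.08)&(abs(X)<.06); print('stop X',X[m].mean(),Y[m].min())
gg(.5436,.0239,.066,3.1)
E
python3 m.py
```

```text
t: 14.88
position: [0.5462, 0.0237, 0.1408]
eef_rot: [-2.13, -2.232, 0.03]
ft_force: [0.8, 0.0, -1.7]
grip_width: 0.0423
can cx -0.0011 cz 0.0817 r 0.021413155560356573
end Y [0.05433303 0.05640261 0.05664773]
stop X 0.0004324542236166559 0.06498955881360943
t 14.93 pos [0.5465 0.0237 0.1412] yaw 2.7 tiltz [-0.053  0.025 -0.998] w 0.0426 F [ 0.3 -0.6 -1.8] q6 -0.17
need shift cm [-0.17  0.1   2.12] twist -0.4
```

```bash
python3 -m handwheel '[[35,-0.1,0.15,0.7,0],[35,0,0,0.7,0],[35,0,0,0.3,0],[35,0,0,0,0]]'; python3 m.py
```

```text
t: 15.42
position: [0.5475, 0.0229, 0.1231]
eef_rot: [-2.131, -2.233, 0.028]
ft_force: [-0.6, -0.4, -2.0]
grip_width: 0.0422
can cx -0.0000 cz 0.0585 r 0.026238381074997524
end Y [0.05383405 0.05557435 0.05578129]
stop X 0.00043360102430843627 0.06493706141549274
t 15.47 pos [0.5476 0.0229 0.1232] yaw 2.7 tiltz [-0.052  0.025 -0.998] w 0.0424 F [ 0.2  0.4 -2.6] q6 -0.17
need shift cm [-0.03 -0.1   0.33] twist -0.4
```

```bash
python3 -m handwheel '[[35,0,0,0.25,0],[35,0,0,0.2,0],[35,0,0,0,0]]'; python3 -c "
from h import *
gg(.5436,.0239,.066,3.1)"
```

```text
t: 15.85
position: [0.5474, 0.0229, 0.1213]
eef_rot: [-2.132, -2.234, 0.027]
ft_force: [-0.6, -0.3, -1.5]
grip_width: 0.0427
t 15.85 pos [0.5474 0.0229 0.1213] yaw 2.7 tiltz [-0.051  0.024 -0.998] w 0.0427 F [-0.6 -0.3 -1.5] q6 -0.17
need shift cm [-0.03 -0.1   0.14] twist -0.4
```

```bash
python3 -m handwheel '[[35,0,0,0.3,0],[35,0,0,0,0]]'; python3 -m handwheel '[[35,0,0,0.2,0],[35,0,0,0,0]]'; python3 -c "
from h import *
gg(.5436,.0239,.066,3.1)"
```

```text
t: 16.1
position: [0.5472, 0.0229, 0.1212]
eef_rot: [-2.133, -2.235, 0.026]
ft_force: [-0.9, -0.8, -1.8]
grip_width: 0.0426
t: 16.35
position: [0.5472, 0.023, 0.1209]
eef_rot: [-2.134, -2.236, 0.025]
ft_force: [-2.0, -0.2, 0.6]
grip_width: 0.0426
t 16.35 pos [0.5472 0.023  0.1209] yaw 2.7 tiltz [-0.048  0.024 -0.999] w 0.0426 F [-2.  -0.2  0.6] q6 -0.17
need shift cm [-0.04 -0.09  0.1 ] twist -0.4
```

```bash
python3 -m handwheel '[[54,0,0,0,0],[60,0,0,0,0],[75,0,0,0,0],[75,0,0,0,0],[75,0,0,-1.5,0],[75,0,0,-3,0],[75,0,0,-5,0],[75,0,0,-5,0],[75,0,0,0,0]]'
python3 - <<'E'
from h import *
d=snap('wrist','w5.png'); 
P=cloud(d).reshape(-1,3)
S=np.array([.5436,.0239]); a=np.radians(3.1); ex=np.array([np.cos(a),np.sin(a)]); ey=np.array([-ex[1],ex[0]])
r=P[:,:2]-S; X=r@ex; Y=r@ey; Z=P[:,2]
for lo,hi in ((-.05,-.04),(-.02,-.005),(.005,.02),(.045,.05)):
    k=(abs(X)<.017)&(Y>lo)&(Y<hi)&(Z>.066)&(Z<.09)
    if k.sum()>30:
        A=np.c_[2*X[k],2*Z[k],np.ones(k.sum())]; q=np.linalg.lstsq(A,X[k]**2+Z[k]**2,rcond=None)[0]; print(lo,k.sum(),'cx %.4f cz %.4f'%(q[0],q[1]),'r',np.sqrt(q[2]+q[0]**2+q[1]**2))
k=(abs(X)<.01)&(Z>.075)&(Z<.09)&(abs(Y)<.08); print(Y[k].min(),Y[k].max())
k=(Z>.155)&(Z<.18)&(Y>.1)&(Y<.2)&(X>0); print('knob',k.sum(),P[k].mean(0) if k.any() else '')
go(.6036,.1697,.3,10)
E
```

```text
t: 17.48
position: [0.5553, 0.0194, 0.2732]
eef_rot: [-2.135, -2.238, 0.021]
ft_force: [0.0, -0.0, 0.0]
grip_width: 0.0641
-0.05 491 cx 0.0004 cz 0.0624 r 0.02039020823686198
-0.02 810 cx 0.0004 cz 0.0619 r 0.020733461593224298
0.005 865 cx 0.0004 cz 0.0621 r 0.0206106866329286
0.045 314 cx 0.0004 cz 0.0625 r 0.020233065771938508
-0.0799588754967342 0.05611259645063666
knob 0 
t 17.52 pos [0.5543 0.0195 0.271 ] yaw 2.7 tiltz [-0.048  0.024 -0.999] w 0.0640 F [-0.2  0.2  0. ] q6 -0.16
need shift cm [14.85  5.49 -2.77] twist -7.3
```

View pics/w5.png

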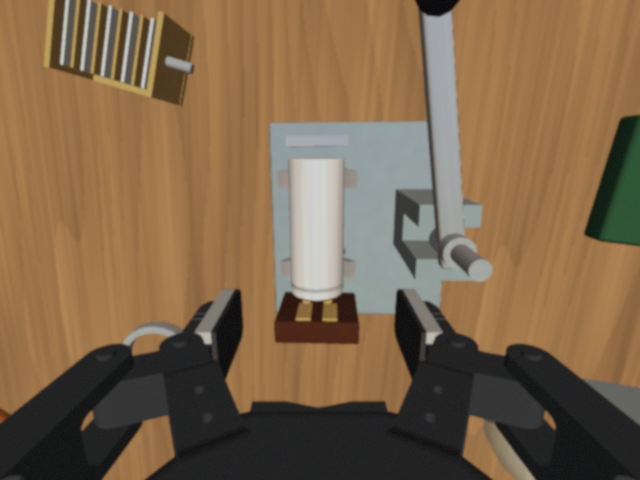

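Wrist view: the can lies home (centre offset ≤1 mm, height 62 mm), terminals at the block (315,310). The bar is still aside, its knob at (437,0). Now back to the knob.

```bash
python3 -m handwheel '[[100,3.5,1.3,-0.3,-3],[100,4,1.4,0,-4],[100,4,1.4,0,0],[100,3.2,1.1,0,0],[100,0,0,0,0]]'
python3 - <<'E'
from h import *
gg(.605,.1705,.152,12)
d=snap('wrist','w6.png'); P=cloud(d).reshape(-1,3); k=(P[:,2]>.163)&(P[:,2]<.178)&(abs(P[:,0]-.605)<.03)&(abs(P[:,1]-.17)<.03); q=P[k]; print(k.sum(), q.mean(0), cv2.minEnclosingCircle((q[:,:2]*1000).astype(np.float32)))
E
```

```text
t: 18.15
position: [0.5867, 0.1749, 0.2716]
eef_rot: [-1.986, -2.357, 0.03]
ft_force: [0.4, 0.1, 0.1]
grip_width: 0.0857
t 18.15 pos [0.5867 0.1749 0.2716] yaw 9.8 tiltz [-0.058  0.023 -0.998] w 0.0857 F [0.4 0.1 0.1] q6 -0.03
need shift cm [-1.13  2.36  6.42] twist -2.2
1934 [0.60419884 0.17338546 0.17015897] ((604.5335693359375, 172.2594757080078), 12.912798881530762)
```

```bash
python3 -m handwheel '[[100,-0.6,1.3,1,-2],[100,-0.5,1.1,1,0],[100,0,0,0,0]]'; python3 -c "
from h import *
gg(.605,.1715,.152,12)"
```

```text
t: 18.58
position: [0.611, 0.1648, 0.2478]
eef_rot: [-1.947, -2.387, 0.035]
ft_force: [0.5, -0.6, -0.6]
grip_width: 0.0854
t 18.57 pos [0.611  0.1648 0.2478] yaw 11.6 tiltz [-0.062  0.021 -0.998] w 0.0854 F [ 0.5 -0.6 -0.6] q6 -0.08
need shift cm [0.46 0.09 4.21] twist -0.4
```

```bash
python3 -m handwheel '[[100,0.5,0.1,1.4,0],[100,0,0,1.4,0],[100,0,0,1.4,0],[100,0,0,0,0]]'; python3 -m handwheel '[[15,0,0,0,0],[15,0,0,0,0],[15,0,0,0,0],[15,0,0,0,0]]' 60; python3 -c "
from h import *
gg(.605,.1715,.152,12)"
```

```text
t: 19.08
position: [0.6071, 0.1707, 0.2028]
eef_rot: [-1.948, -2.384, 0.037]
ft_force: [-0.4, 0.4, 0.4]
grip_width: 0.0855
t: 19.58
position: [0.6081, 0.171, 0.2045]
eef_rot: [-1.95, -2.387, 0.032]
ft_force: [-1.0, -0.6, 0.5]
grip_width: 0.025
t 19.57 pos [0.6081 0.171  0.2045] yaw 11.6 tiltz [-0.059  0.021 -0.998] w 0.0250 F [-1.  -0.6  0.5] q6 -0.07
need shift cm [-0.06 -0.01 -0.15] twist -0.4
```

```bash
python3 -m handwheel '[[15,0,0,-0.6,0],[15,0,0,-0.5,0],[15,0,0,0,0]]'; python3 -c "
from h import *
arc(81.5,.2145)"
```

```text
t: 19.95
position: [0.6086, 0.1696, 0.2131]
eef_rot: [-1.949, -2.385, 0.037]
ft_force: [0.8, -4.3, -9.5]
grip_width: 0.0252
t 19.95 pos [0.6086 0.1696 0.2131] yaw 11.5 tiltz [-0.062  0.02  -0.998] w 0.0252 F [ 0.8 -4.3 -9.5] q6 -0.07
need shift cm [ 0.41 -0.25 -0.11] twist -0.1
bar angle 82.5 r 0.141
```

```bash
cat >> h.py <<'E'
def arc2(th,lift=.0466):
    P2=np.array([.634,.0285]); a=np.radians(183.1-th); q=P2+.145*np.array([np.cos(a),np.sin(a)])
    s,m=st(); g=s['position']+.054*m[:,2]; v=g[:2]-P2
    print('angle',round(183.1-np.degrees(np.arctan2(v[1],v[0]))%360,1),'r',round(np.hypot(*v),4),'lift ~',round(s['position'][2]-.1665,4))
    gg(*q,.1506-.038+lift,93.1-th)
E
python3 -m handwheel '[[15,-0.1,-1.3,-0.1,-5],[15,-0.17,-2.2,-0.1,-8.8],[15,-0.17,-2.2,-0.05,-8.8],[15,0,0,0,0]]'; python3 -c "
from h import *
arc2(58)"
```

```text
t: 20.45
position: [0.5539, 0.1453, 0.2154]
eef_rot: [-1.426, -2.722, 0.024]
ft_force: [2.5, -2.6, -10.2]
grip_width: 0.0248
angle 57.7 r 0.1445 lift ~ 0.0489
t 20.45 pos [0.5539 0.1453 0.2154] yaw 34.8 tiltz [-0.068  0.018 -0.998] w 0.0248 F [  2.5  -2.6 -10.2] q6 -0.50
need shift cm [0.03 0.09 0.23] twist -0.3
```

```bash
python3 -m handwheel '[[15,-0.12,-2.2,0.05,-8.8],[15,-0.15,-2.2,0,-8.8],[15,-0.15,-2.2,0,-8.8],[15,0,0,0,0]]'; python3 -c "
from h import *
arc2(30)"
```

```text
t: 20.95
position: [0.5099, 0.0952, 0.2162]
eef_rot: [-0.753, -2.979, 0.001]
ft_force: [2.1, 1.3, -10.1]
grip_width: 0.025
angle 31.0 r 0.1445 lift ~ 0.0497
t 20.95 pos [0.5099 0.0952 0.2162] yaw 61.7 tiltz [-0.067  0.016 -0.998] w 0.0250 F [  2.1   1.3 -10.1] q6 -1.06
need shift cm [ 0.03 -0.24  0.32] twist -1.4
```

```bash
python3 -m handwheel '[[15,-0.12,-2.2,0.1,-8.8],[15,-0.15,-2.2,0,-9],[15,-0.13,-2,0,-8],[15,0,0,0,0]]'; python3 -c "
from h import *
arc2(0)"
```

```text
t: 21.45
position: [0.4936, 0.0337, 0.215]
eef_rot: [-0.066, -3.074, -0.02]
ft_force: [1.2, -1.0, -10.1]
grip_width: 0.0246
angle 5.5 r 0.1441 lift ~ 0.0485
t 21.45 pos [0.4936 0.0337 0.215 ] yaw 87.5 tiltz [-0.067  0.015 -0.998] w 0.0246 F [  1.2  -1.  -10.1] q6 -1.62
need shift cm [ 0.01 -1.39  0.18] twist -5.6
```

```bash
python3 -m handwheel '[[15,-0.02,-1.25,0,-5],[15,0,0,0,0]]'; python3 -c "
from h import *
arc2(0)"
```

```text
t: 21.7
position: [0.4937, 0.0219, 0.2145]
eef_rot: [0.061, -3.073, -0.024]
ft_force: [0.9, -2.1, -10.4]
grip_width: 0.0249
angle 0.8 r 0.144 lift ~ 0.048
t 21.70 pos [0.4937 0.0219 0.2145] yaw 92.3 tiltz [-0.068  0.014 -0.998] w 0.0249 F [  0.9  -2.1 -10.4] q6 -1.73
need shift cm [ 0.08 -0.2   0.15] twist -0.8
```

```bash
python3 -m handwheel '[[15,-0.05,0,0.6,0],[15,-0.05,0,0.6,0],[15,-0.05,0,0.6,0],[15,0,0,0,0]]'; python3 -c "
from h import *
arc2(0,.01)"
```

```text
t: 22.2
position: [0.4935, 0.0241, 0.1948]
eef_rot: [0.055, -3.071, -0.024]
ft_force: [-0.5, 0.3, -9.9]
grip_width: 0.0245
angle 1.7 r 0.1444 lift ~ 0.0283
t 22.20 pos [0.4935 0.0241 0.1948] yaw 92.0 tiltz [-0.071  0.015 -0.997] w 0.0245 F [-0.5  0.3 -9.9] q6 -1.72
need shift cm [-0.07 -0.45  1.82] twist -1.1
```

```bash
python3 -m handwheel '[[15,-0.04,0,0.5,0],[15,-0.04,0,0.5,0],[15,-0.03,0,0.3,0],[15,0,0,0,0]]'; python3 -c "
from h import *
arc2(0,.01)"
```

```text
t: 22.7
position: [0.4934, 0.0247, 0.181]
eef_rot: [0.054, -3.07, -0.025]
ft_force: [-0.7, -0.6, -8.3]
grip_width: 0.0246
angle 1.9 r 0.1444 lift ~ 0.0145
t 22.70 pos [0.4934 0.0247 0.181 ] yaw 92.0 tiltz [-0.071  0.015 -0.997] w 0.0246 F [-0.7 -0.6 -8.3] q6 -1.72
need shift cm [ 0.02 -0.49  0.45] twist -1.1
```

```bash
python3 -m handwheel '[[15,-0.02,0,0.3,0],[15,0,0,0,0],[15,-0.02,0,0.3,0],[15,0,0,0,0]]'; python3 -c "
from h import *
arc2(0,.01)"
```

```text
t: 23.2
position: [0.4931, 0.0251, 0.1786]
eef_rot: [0.056, -3.072, -0.025]
ft_force: [0.3, 1.3, -7.2]
grip_width: 0.0245
angle 2.1 r 0.1447 lift ~ 0.0121
t 23.20 pos [0.4931 0.0251 0.1786] yaw 92.0 tiltz [-0.069  0.015 -0.997] w 0.0245 F [ 0.3  1.3 -7.2] q6 -1.72
need shift cm [ 0.02 -0.52  0.2 ] twist -1.1
```

```bash
python3 -m handwheel '[[15,-0.02,0,0.3,0],[15,0,0,0,0],[15,0,0,0.3,0],[15,0,0,0,0]]'; python3 -c "
from h import *
arc2(0,.01)"
```

```text
t: 23.7
position: [0.4926, 0.025, 0.1777]
eef_rot: [0.056, -3.075, -0.024]
ft_force: [-1.9, -0.8, -0.3]
grip_width: 0.025
angle 2.0 r 0.145 lift ~ 0.0112
t 23.70 pos [0.4926 0.025  0.1777] yaw 92.0 tiltz [-0.067  0.014 -0.998] w 0.0250 F [-1.9 -0.8 -0.3] q6 -1.72
need shift cm [-0.01 -0.51  0.11] twist -1.1
```

The wrist force has gone to about 0, so the bar rests on the can. I release and rise.

```bash
python3 -m handwheel '[[40,0,0,0,0],[70,0,0,0,0],[100,0,0,0,0],[100,0,0,0,0],[100,0.1,0,-2,0],[100,0.2,0,-4,0],[100,0.2,0,-5,0],[100,0,0,0,0]]'
python3 - <<'E'
from h import *
d=snap('wrist','w7.png'); P=cloud(d).reshape(-1,3); z=P[:,2]
k=(abs(P[:,0]-.489)<.025)&(abs(P[:,1]-.021)<.025)&(z>.13)&(z<.155); print('knob top',k.sum(),P[k].mean(0) if k.any() else '')
gg(.491,.3688,.20,49)
a=snap('side'); A=cv2.resize(a['frame'][170:330,260:460],(800,640))[:600]; cv2.imwrite('pics/s7.png',A[:,:,::-1])
E
```

```text
t: 24.7
position: [0.4965, 0.0236, 0.2902]
eef_rot: [0.055, -3.078, -0.026]
ft_force: [-0.6, -0.8, 0.1]
grip_width: 0.0857
knob top 1262 [0.48709165 0.02662432 0.14066251]
t 24.75 pos [0.4955 0.0237 0.288 ] yaw 92.0 tiltz [-0.068  0.016 -0.998] w 0.0855 F [ 0.1  1.  -0.9] q6 -1.72
need shift cm [-1.41 34.34  3.97] twist 43.0
```

View pics/s7.png

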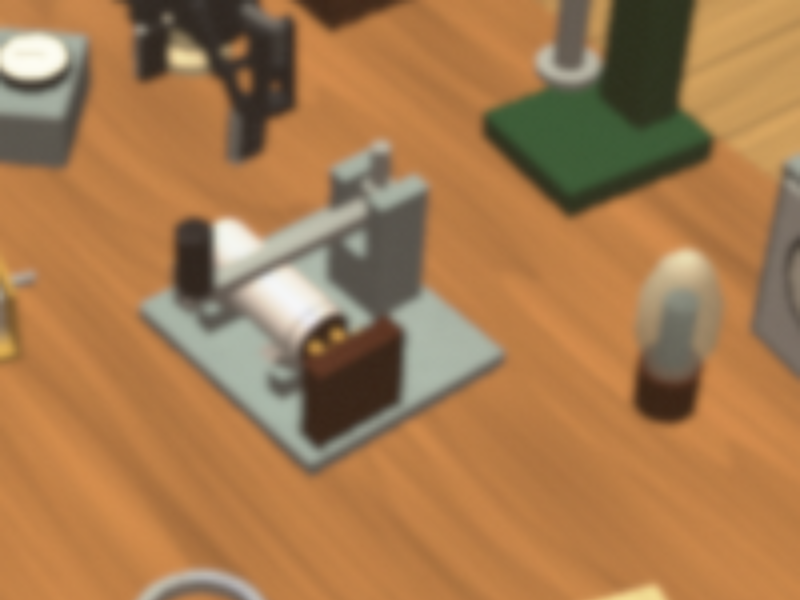

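The view shows the bar in its slot, lying across the can (knob (195,255), terminals at the block), with the valve untouched. Next the stick.

```bash
python3 -m handwheel '[[100,-0.2,4,-0.1,0],[100,-0.2,5,-0.1,0],[100,-0.2,5,0,0],[100,-0.2,5,0,0],[100,-0.2,5,0,0],[100,-0.2,5,0,0],[100,0,4,0,0],[100,0,0,0,0]]'; python3 -m handwheel '[[100,0,0,-0.2,8],[100,0,0,-0.2,9],[100,0,0,-0.2,9],[100,0,0,-0.2,9],[100,0,0,-0.2,8],[100,0,0,0,0]]'
python3 - <<'E'
from h import *
d=snap('wrist','w8.png'); P=cloud(d).reshape(-1,3); z=P[:,2]
k=(abs(P[:,0]-.491)<.03)&(abs(P[:,1]-.369)<.03)&(z>.118)&(z<.15); print('ball',k.sum(),P[k].mean(0),cv2.minEnclosingCircle((P[k][:,:2]*1000).astype(np.float32)))
k=(z>.058)&(z<.067)&(abs(P[:,0]-.5455)<.035)&(abs(P[:,1]-.3214)<.035); print('dial',k.sum(),cv2.minEnclosingCircle((P[k][:,:2]*1000).astype(np.float32)))
gg(.491,.3688,.20,49)
E
```

```text
t: 25.8
position: [0.4919, 0.3625, 0.2772]
eef_rot: [0.049, -3.045, -0.016]
ft_force: [0.2, -0.6, -0.5]
grip_width: 0.0853
t: 26.55
position: [0.4914, 0.3564, 0.2768]
eef_rot: [-1.105, -2.829, 0.064]
ft_force: [-0.4, -0.5, -0.2]
grip_width: 0.0852
ball 1453 [0.49010677 0.37374057 0.1341961 ] ((491.8016052246094, 372.539306640625), 13.95019245147705)
dial 3085 ((545.8294067382812, 323.7199401855469), 28.19891357421875)
t 26.60 pos [0.4913 0.3564 0.2767] yaw 47.6 tiltz [-0.112 -0.002 -0.994] w 0.0855 F [-1.1  0.6 -0.3] q6 -0.36
need shift cm [0.24 1.49 2.22] twist -1.4
```

```bash
python3 -m handwheel '[[100,0.2,1.5,2,-1],[100,0,0,2.5,0],[100,0,0,0,0]]'; python3 -c "
from h import *
gg(.491,.370,.124,49)"
```

```text
t: 26.98
position: [0.4949, 0.3673, 0.2284]
eef_rot: [-1.066, -2.841, 0.066]
ft_force: [-0.6, -0.3, 0.1]
grip_width: 0.0851
t 26.98 pos [0.4949 0.3673 0.2284] yaw 49.0 tiltz [-0.115 -0.003 -0.993] w 0.0851 F [-0.6 -0.3  0.1] q6 -0.37
need shift cm [-0.41  0.76  5.01] twist 0.0
```

```bash
python3 -m handwheel '[[100,-0.4,0.8,1,0],[100,0,0,1.3,0],[100,0,0,1.4,0],[100,0,0,1.3,0],[100,0,0,0,0]]'; python3 -c "
from h import *
gg(.491,.370,.124,49)"
```

```text
t: 27.6
position: [0.4983, 0.3705, 0.1757]
eef_rot: [-1.064, -2.843, 0.064]
ft_force: [-0.6, -0.2, -0.6]
grip_width: 0.0853
t 27.60 pos [0.4983 0.3705 0.1757] yaw 49.1 tiltz [-0.113 -0.002 -0.994] w 0.0853 F [-0.6 -0.2 -0.6] q6 -0.38
need shift cm [ 0.08 -0.13 -0.18] twist 0.1
```

```bash
python3 -m handwheel '[[15,0,0,0,0],[15,0,0,0,0],[15,0,0,0,0],[15,0,0,0,0],[15,0,0,0,0]]' 30; python3 -c "
from h import *
s,m=st(); g=s['position']+.054*m[:,2]; print('grasp',g, s['ft_force'])
d=np.array([np.cos(np.radians(-41)),np.sin(np.radians(-41)),0]); print('33mm to dial, 7.5 down, in tool cm',m.T@(d*3.3+[0,0,-.75]), 'start tangent per cm',m.T@d)
gg(.491,.370,.124,49)"
```

```text
t: 28.22
position: [0.499, 0.371, 0.1771]
eef_rot: [-1.064, -2.845, 0.06]
ft_force: [0.3, 0.4, -1.7]
grip_width: 0.0263
grasp [0.49303239 0.370999   0.12342543] [ 0.27975721  0.3655649  -1.65770965]
33mm to dial, 7.5 down, in tool cm [-3.35066329  0.04610713  0.47268346] start tangent per cm [-0.99657512 -0.00259233 -0.08265178]
t 28.23 pos [0.499  0.371  0.1771] yaw 49.1 tiltz [-0.11  -0.001 -0.994] w 0.0263 F [ 0.3  0.4 -1.7] q6 -0.38
need shift cm [ 0.09 -0.21 -0.03] twist 0.1
```

```bash
python3 -m handwheel '[[15,-1,0,0,0],[15,-1,0,0.1,0],[15,-0.9,0,0.25,0],[15,-0.4,0,0.15,0],[15,0,0,0,0]]'; python3 -c "
from h import *
s,m=st(); g=s['position']+.054*m[:,2]; v=g-[.49303,.371,.12342]; print('moved',v.round(4),np.hypot(*v[:2]),s['ft_force'],s['grip_width'],s['t'],m[:,2])"
```

```text
t: 28.85
position: [0.524, 0.3482, 0.1695]
eef_rot: [-1.064, -2.843, 0.059]
ft_force: [-3.6, 1.9, 2.0]
grip_width: 0.0257
moved [ 0.0249 -0.0227 -0.0076] 0.03375014527830824 [-3.56071058  1.92083803  1.99361855] 0.025733168975459013 28.85 [-1.12557327e-01  6.93571290e-04 -9.93644990e-01]
```

```bash
python3 -m handwheel '[[15,-0.4,0,0.1,0],[15,0,0,0,0],[15,0,0,0,0]]'
python3 - <<'E'
from h import *
s,m=st(); g=s['position']+.054*m[:,2]; v=g-[.49303,.371,.12342]; print('moved',v.round(4),np.hypot(*v[:2]),s['ft_force'],s['grip_width'],s['t'])
a=snap('side'); A=cv2.resize(a['frame'][130:230,200:320],(720,600)); cv2.imwrite('pics/s9.png',A[:,:,::-1])
E
```

```text
t: 29.22
position: [0.5264, 0.3461, 0.1681]
eef_rot: [-1.063, -2.841, 0.059]
ft_force: [-3.4, 1.7, 2.4]
grip_width: 0.0261
moved [ 0.0272 -0.0248 -0.009 ] 0.03679178937965722 [-3.37748682  1.71871925  2.40360191] 0.026130496202891346 29.225
```

View pics/s9.png

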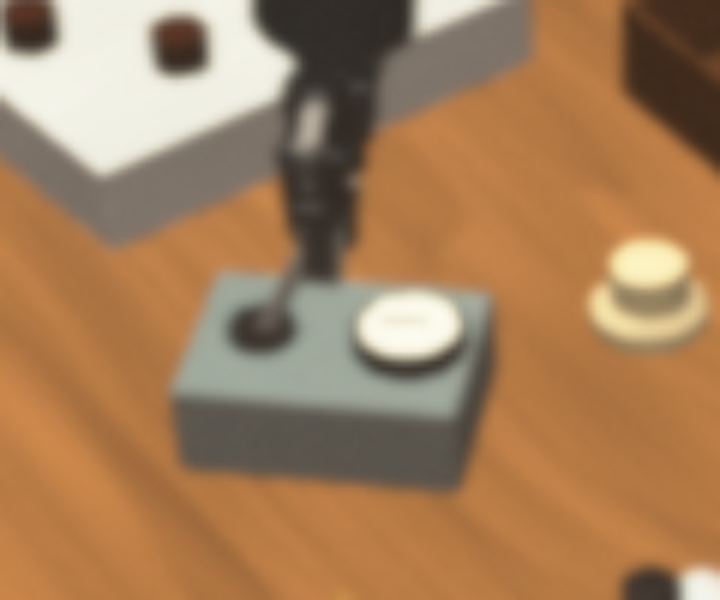

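The rod (295,290) leans towards the dial. The force hasn't risen at a stop yet, so I push a little further.

```bash
python3 -m handwheel '[[15,-0.4,0,0.15,0],[15,0,0,0,0]]'; python3 -c "
from h import *
s,m=st(); g=s['position']+.054*m[:,2]; v=g-[.49303,.371,.12342]; print('moved',v.round(4),np.hypot(*v[:2]),s['ft_force'],s['grip_width'],s['t'])"; python3 -m handwheel '[[15,-0.4,0,0.15,0],[15,0,0,0,0],[15,0,0,0,0]]'; python3 -c "
from h import *
s,m=st(); g=s['position']+.054*m[:,2]; v=g-[.49303,.371,.12342]; print('moved',v.round(4),np.hypot(*v[:2]),s['ft_force'],s['grip_width'],s['t'])"
```

```text
t: 29.52
position: [0.5271, 0.3454, 0.1676]
eef_rot: [-1.061, -2.837, 0.056]
ft_force: [-2.5, 1.5, 1.9]
grip_width: 0.0262
moved [ 0.0278 -0.0253 -0.0094] 0.037563250663969885 [-2.51317021  1.53417374  1.87985637] 0.026244342599802056 29.525
t: 29.9
position: [0.5274, 0.3452, 0.1675]
eef_rot: [-1.057, -2.833, 0.053]
ft_force: [-1.9, 1.7, 2.1]
grip_width: 0.0263
moved [ 0.0278 -0.0254 -0.0095] 0.03763649727235674 [-1.87001876  1.66568012  2.11582471] 0.02632374316059124 29.9
```

```bash
python3 -m handwheel '[[15,0,0,0,0],[15,0,0,0,0],[15,0,0,0,0],[15,0,0,0,0]]'
python3 - <<'E'
from h import *
s,m=st(); g=s['position']+.054*m[:,2]; v=g-[.49303,.371,.12342]; print('moved',v.round(4),np.hypot(*v[:2]),s['ft_force'],s['grip_width'],s['t'])
d=snap('side'); P=cloud(d); z=P[...,2]; k=(z>.058)&(z<.10)&(abs(P[...,0]-.505)<.035)&(abs(P[...,1]-.357)<.035)
q=P[k]; dx=(q[:,:2]-[.491,.3695])@[.7547,-.6561]; 
for lo in np.arange(.058,.1,.006):
    mm=(q[:,2]>=lo)&(q[:,2]<lo+.006); print(round(lo+.003,3),mm.sum(),np.median(dx[mm]).round(4) if mm.any() else '')
print('undo in tool cm',m.T@(-v*100))
E
```

```text
t: 30.4
position: [0.5275, 0.3451, 0.1674]
eef_rot: [-1.057, -2.832, 0.052]
ft_force: [-3.7, 2.2, 2.9]
grip_width: 0.026
moved [ 0.0278 -0.0254 -0.0096] 0.03766251880156363 [-3.70928559  2.18703175  2.94035649] 0.025958088413664263 30.4
0.061 46 0.0477
0.067 16 0.0104
0.073 4 0.0086
0.079 4 0.0087
0.085 10 0.0145
0.091 4 0.0136
0.097 9 0.0327
undo in tool cm [ 3.84114243  0.0379752  -0.58738171]
```

```bash
python3 -m handwheel '[[15,1,0,-0.25,0],[15,1,0,-0.2,0],[15,1,0,-0.1,0],[15,0.85,0,0,0],[15,0,0,0,0]]'; python3 -c "
from h import *
s,m=st(); g=s['position']+.054*m[:,2]; v=g-[.49303,.371,.12342]; print('moved',v.round(4),np.hypot(*v[:2]),s['ft_force'],s['grip_width'],s['t'],'undo',m.T@(-v*100))"
```

```text
t: 31.08
position: [0.4993, 0.3708, 0.1764]
eef_rot: [-1.059, -2.838, 0.054]
ft_force: [1.2, -0.6, -0.6]
grip_width: 0.0261
moved [-0.      0.0001 -0.0006] 0.0001024476143635265 [ 1.16787752 -0.60862371 -0.59085262] 0.02612722822996315 31.075 undo [-0.00214462 -0.01103506 -0.06120469]
```

```bash
python3 -m handwheel '[[15,-0.5,0,0,0],[15,0,0,0,0],[45,0,0,0,0],[80,0,0,0,0],[100,0,0,0,0],[100,0,0,0,0],[100,0,0,-2,0],[100,0,0,-5,0],[100,0,0,-5,0],[100,0,0,0,0]]'; python3 -m handwheel '[[100,5,0,-2,0],[100,5,0,-2,0],[100,5,0,-2,0],[100,5,0,0,0],[100,0,0,0,0],[100,0,0,0,0]]'
python3 - <<'E'
from h import *
d=snap('top','t10.png'); P=cloud(d).reshape(-1,3); z=P[:,2]; x=P[:,0]; y=P[:,1]
k=(abs(x-.5)<.06)&(abs(y-.36)<.06)&(z>.115)&(z<.145); print('ball',k.sum(),P[k].mean(0) if k.any() else '')
k=(abs(x-.489)<.025)&(abs(y-.021)<.025)&(z>.13)&(z<.155); print('knob top',k.sum(),P[k].mean(0) if k.any() else '')
k=(abs(x-.5456)<.02)&(y>-.06)&(y<.09)&(z>.07)&(z<.088)&(abs(y-.024)>.012); print('can',P[k].mean(0),y[k].min(),y[k].max())
k=(abs(x-.5142)<.06)&(abs(y+.3885)<.04)&(z>.05)&(z<.075); print('short',P[k].mean(0))
s,m=st(); print(s['position'],s['t'],s['ft_force'])
E
```

```text
t: 32.33
position: [0.5176, 0.3662, 0.2975]
eef_rot: [-1.059, -2.835, 0.057]
ft_force: [0.6, 0.4, -0.3]
grip_width: 0.0852
t: 33.08
position: [0.3707, 0.4997, 0.3724]
eef_rot: [-1.06, -2.829, 0.067]
ft_force: [0.5, -0.3, 0.8]
grip_width: 0.0852
ball 101 [0.49121505 0.36868444 0.1336708 ]
knob top 89 [0.48832222 0.02547997 0.14122096]
can [0.54434761 0.01046328 0.07987992] -0.05984908489158044 0.07726618430621893
short [ 0.51335574 -0.38905563  0.05902997]
[0.37080191 0.49957886 0.37240489] 33.125 [-0.69205944 -0.80410168 -0.29798245]
```

View pics/t10.png

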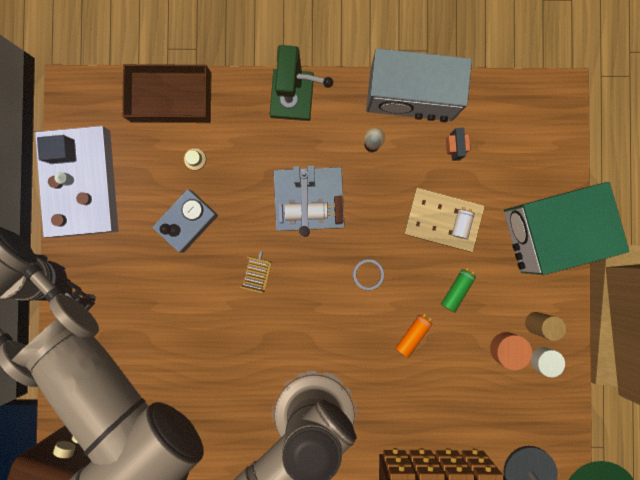

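```bash
python3 -c "
from h import *
print(order.sign_off(), readout.get_state()['t'])"
```

```text
the job is handed in; nothing more can be done
the job is handed in; nothing more can be done
```

The whole job was done in the order asked and handed in at about 33 s of the allowed 72 s. The clamp bar was lifted and turned about 81° aside. The long can was laid in the cradle with its terminals towards the contact block. The bar was then turned back and lowered until the wrist force fell to about 0. The stick was tilted towards the dial to its stop, held there for a little over a second, returned to centre and released.

**Can and bar:** Before clamping, the can's centre was within about 1 mm of the seat and 62 mm high. Afterwards the bar lies in its slot across the can. The knob top measured 141 mm high, against 143 mm expected, and the bar is about 2° off line.

**Stick:** After release the ball measured the same as at the start (0.491, 0.369).

**Other things:** The short can measured within 1 mm of its first position. In the final top view everything else looks where it was, and the robot is clear of the bench.

**Two checks did not fully agree:**
- **Full tilt:** The hand moved 37.6 mm at full tilt instead of the expected 32.6 mm, and the force did not rise clearly. It stopped advancing there, and a slight back-force on returning suggests it had slipped about 5 mm on the ball. A rough depth reading of the rod gave about 0.4 rad, so full tilt is likely but not directly measured.
- **Tool lean:** The tool drifted up to 6° from vertical during the twisting moves. I allowed for this when working out each grasp.

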